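# Dial the code and unbolt the acid chest

## Task

Unlock the acid chest: roll the three brass wheels of its lock, one at a time, to the code four - two - five pips facing straight up (left to right as you face the chest from the robot's side), then push the bolt's handle to the right until the bolt is fully drawn out of the keeper. Leave the wheels on the code and do not disturb the things standing on and beside the chest.

Things in the scene. Friction and masses are not known exactly. Their poses are not given: they have to be found in the camera images.
- chest: Grey steel acid chest, 320 x 440 mm, fixed. Origin: centre of its underside; x to its back (away from the robot), y to its left as the robot sees it, z up. Front 118 mm: a fixed flat ledge 130 mm above the work surface, carrying the lock. Behind it the hinged lid, top 142 mm up, with a bar handle 41 mm high at its middle.
- lock_top (a point): Middle of the top of the lock's dark steel case (92 mm along chest x, 176 mm along y), 186 mm above the work surface. Three brass wheels in a row along chest y stand up out of the case; the round bolt (16 mm) runs along their common axis, 14 mm below this point, out of both ends of the case. Fixed; axes as the chest's.
- bolt_handle (a point): Top of the bolt's upright handle: a 14 mm round rod bent up at the bolt's right-hand end, with a 21 mm ball around this point, 44 mm above the bolt's axis (216 mm above the work surface). Bolt shut: 143 mm right (chest -y) of the lock's middle, with 48 mm clear between rod and case end. Moves with the bolt; axes as the chest's.
- bolt (a joint): Travel of the bolt in m: 0 shut (its left end through the keeper eye on the lid's strap), 0.032 drawn fully to the right (chest -y), against its stop. About 2 N of friction; it stays where left. Inside, a tooth per wheel stops it after 3 to 4 mm while any wheel is off the code; once drawn it holds the wheels.
- wheel_left (a joint): Left wheel (chest +y), angle in rad, endless. One pip straight up is 0; each click of +pi/3 (top rolls away from the robot) brings the next higher number up, -pi/3 the next lower; after six comes one. Whole turns may be added (beyond 2 pi). A spring detent (2 N at a rib) pulls it to the nearest flat; it may start between two.
- wheel_middle (a joint): Middle wheel, angle in rad: same wheel and same meaning as the left one.
- wheel_right (a joint): Right wheel (chest -y, beside the bolt handle), angle in rad: same wheel and same meaning as the left one.
- left_hub (a point): Centre of the left wheel, on the axis, 172 mm above the work surface; fixed, axes as the chest's. Wheel: six-sided brass drum, 56 mm across flats, 30 mm wide, a grip rib along each of its six edges (6 mm thick, outer edge 39 mm from the axis). Flats carry 1 to 6 black pips in order. A flat straight up has ribs 30 degrees before and behind the top.
- middle_hub (a point): Centre of the middle wheel, 54 mm right of the left one; same height, wheel and axes.
- right_hub (a point): Centre of the right wheel, 54 mm right of the middle one; same height, wheel and axes.
- left_code_face (a point): Middle of the left wheel's flat with four pips, 28 mm from the wheel's axis; turns with the wheel; straight above the hub when that wheel is on the code.
- middle_code_face (a point): Middle of the middle wheel's flat with two pips, 28 mm from the wheel's axis; turns with the wheel; straight above the hub when that wheel is on the code.
- right_code_face (a point): Middle of the right wheel's flat with five pips, 28 mm from the wheel's axis; turns with the wheel; straight above the hub when that wheel is on the code.
- brush: Scrubbing brush, wooden back, 150 x 56 x 44 mm, lying on the lid's left part. Bystander, origin at the centre of its underside. Leave where it is.
- shaker: Steel grit shaker, 64 mm wide, 90 mm tall, standing on the lid's right part. Bystander, origin at the centre of its underside. Leave where it is.
- slip_stone: Small grey slip stone, 60 x 30 x 22 mm, on the left end of the chest's ledge. Bystander, origin at the centre of its underside. Leave where it is.
- litho_stone: Lithographic stone, 200 x 260 x 66 mm, 7.5 kg, left of the chest. Bystander, origin at the centre of its underside. Leave where it is.
- levigator: Round iron levigator, 190 mm wide, with an upright wooden crank handle, 127 mm tall, right of the chest. Bystander, origin at the centre of its underside. Leave where it is.
- grit_jar: Larger steel grit shaker, 68 mm wide, 100 mm tall, at the right. Bystander, origin at the centre of its underside. Leave where it is.

How it is judged (in metres and radians):
On the way:
1. all three wheels are on the code (four, two, five pips up) with the bolt still shut (x of left_code_face in the frame of left_hub between -0.005 and 0.005 m and z of left_code_face in the frame of left_hub above 0.02 m and x of middle_code_face in the frame of middle_hub between -0.005 and 0.005 m and z of middle_code_face in the frame of middle_hub above 0.02 m and x of right_code_face in the frame of right_hub between -0.005 and 0.005 m and z of right_code_face in the frame of right_hub above 0.02 m and value of joint bolt below 0.008 m), for 0.2 s.
At the end, for the whole second after the job is handed in: The four-pip flat of the left wheel, the two-pip flat of the middle wheel and the five-pip flat of the right wheel face up (each flat's middle within 5 mm, about 10 degrees, of straight above the axis), the bolt is drawn at least 28 mm of its 32 mm and is at rest (x of left_code_face in the frame of left_hub between -0.005 and 0.005 m and z of left_code_face in the frame of left_hub above 0.02 m and x of middle_code_face in the frame of middle_hub between -0.005 and 0.005 m and z of middle_code_face in the frame of middle_hub above 0.02 m and x of right_code_face in the frame of right_hub between -0.005 and 0.005 m and z of right_code_face in the frame of right_hub above 0.02 m and value of joint bolt above 0.028 m and velocity of joint bolt between -0.005 and 0.005 m/s); the robot touches nothing.
It fails at once if something standing on the chest (brush, shaker, slip stone) is moved more than 25 mm (distance of any of brush, shaker, slip_stone from where it was at the start of the episode above 0.025 m).
It fails at once if something standing beside the chest (stone, levigator, grit jar) is moved more than 25 mm (distance of any of litho_stone, levigator, grit_jar from where it was at the start of the episode above 0.025 m).
It also fails if it takes over 61 s, if anything falls off the work surface, if the arm or the gripper's body presses on something with over 40 N, if the wrist force passes 120 N, or if a joint passes its speed limit or range.

## Robot

A 6-joint arm with a two-finger parallel gripper is mounted at the origin on the work surface. World frame = base frame: x ahead of the robot, y to its left, z up, the work surface at z = 0. Lengths are in mm, angles in rad, forces in N, time in s.
With the tool pointing down it reaches from about 300 to 775 mm from the base axis. Payload 14.6 kg.
Tool frame: the origin (TCP) lies between the finger pads; the fingertips stand 19 mm ahead of it and the grasp point (between the pads) is the TCP; z points along the fingers, y is the line along which they close (so a half turn about z gives the same grasp; the last joint's range is limited). The gripper opens to 94 mm and grips with 3 to 60 N. Pads are 16 mm wide; open, the fingers measure 119 mm over their backs; the gripper's body (75 mm by 177 mm) begins 78 mm behind the grasp point.
Start: joints at [1.121, 0.3, 1.521, -0, 1.321, -0.067], TCP at [205.432, 510.183, 224.446] pointing down, gripper open.
Joint ranges: [-3.03, 3.03], [-0.79, 2.21], [0.23, 2.52], [-1.04, 4.18], [0, 3.07], [-2.55, 2.55]. Speed limits (rad/s): [2.22, 2.22, 2.57, 3.14, 3.14, 3.14].

## Interface

Orientations are given as [roll, pitch, yaw] about the fixed x, y, z axes, in that order (R = Rz(yaw) Ry(pitch) Rx(roll)).
In Python, from cell import monitor, imaging, job, find_in, trace gives the robot as it stands. The module is installed in compiled form; this text tells all that it offers.
- The arm moves only by the tool arm_command, never from a script. Its argument "steps" is a list of rows, each a list of 5 numbers: the opening, from 0 (shut) to 1 (fully open), then the shift along the tool's x, y, z in mm, then the turn about the tool's z in degrees. In form: [[gripper, dx, dy, dz, turn], ...]. A call has 1 to 20 rows; each row is the pose to reach, as a shift and turn from the pose commanded when the call began, along the tool's axes at that moment; what a row does not reach only later rows make up. A row lasts 1/8 s, in which the tool goes at most 62.5 mm and 10.7 degrees, less where a joint would pass 70% of its speed; a pose out of reach is approached as far as the arm can. A call with a gripper value outside its range is refused whole. The fingers move at their own pace and stop on an object; "force" is the grip in N (left out, the last holds). Time passes only in rows, so rows that repeat a pose let the fingers close. It gives the time, the measured TCP pose, the force, the opening and the grip force at its end, in the units of the state.
- monitor.read_state(): the state, without advancing time (a new reading comes with each control period).
- imaging.camera(name): name is "side" or "top"; returns a dict with "img" (400x640x3 uint8, red, green, blue), "mtx" (3x3 intrinsics, pixels), "view" (4x4, takes a point from world to camera coordinates). Camera axes: x right, y down, z forward; pixel columns grow to the right and rows downward; lengths in mm; the calibration is good to about 2 mm. A picture is of the moment at which its call begins. There is no depth.
- job.sign_off(): hands the job in; it is judged then, once.
Trained networks look in a picture, given as the dict that the camera call returned (one of the last four; its "shot" number tells which), for a name from the list of things; names that differ only in an ending like _2 or _b are one class to them, and where a whole thing is asked for, a point or a joint stands for the part that bears it (a point fixed in the world has none). Each returns a list of dicts, best first, with "p" (0 to 1); they miss things now and then, are a little off and sometimes report something else, mostly with a low value. They report only what shows in the picture. A call takes as long as a camera call.
- find_in(picture, target): "rect" ([centre column, centre row, width, height] in pixels, round what is visible of it).
- trace(picture, target): "region" (400x640 bool, what is visible of it) and "rect" ([centre column, centre row, width, height] in pixels, round what is visible of it).
The state is a dict: "clock": time; "joints": joint angles; "qd": joint speeds; "effort": joint torques, N m; "eef_pos": TCP position; "eef_rot": TCP orientation; "wrist_force": force on the tool from outside, world axes, zero at the start; "moment": the same for the moment, N m; "finger_gap": finger opening in mm; "finger_force": force on a finger pad.
Only numpy, scipy, OpenCV 4.12 (cv2) and the standard library are available. Lean on these libraries where they do the work, as an engineer would, in place of code of your own. Each camera call takes 0.05 s, during which the arm holds its last target. There are 200 camera calls.

## Working session

There is one attempt and no reset: what is moved stays moved. The work goes in short steps, Python scripts to look and compute and a tool call to move; the robot and the scene stay as the last step left them, time stands still between calls to the robot, and variables do not carry over. Pictures are saved under pics/ and viewed, at most 10 in all, crops included, and the job is handed in when it is done.

Besides the shell and the picture viewer there is one more tool, called after ">>>" by a JSON object that holds its "name" and its "arguments", one argument or row to a line. arm_command: Moves the arm, as the interface text tells. Its arguments: {"type":"object","properties":{"steps":{"type":"array","items":{"type":"array","items":{"type":"number"}}},"force":{"type":"number"}},"required":["steps"]}

```bash
mkdir -p pics
cat > h.py <<'E'
import numpy as np, cv2
from cell import monitor, imaging, job, find_in, trace
def proj(c,p):
    p=np.atleast_2d(p); q=(c["view"]@np.c_[p,np.ones(len(p))].T)[:3]; u=c["mtx"]@q; return (u[:2]/u[2]).T
def onz(c,uv,z):
    V=c["view"]; R=V[:3,:3]; o=-R.T@V[:3,3]; d=R.T@np.linalg.inv(c["mtx"])@np.array([uv[0],uv[1],1.]); return o+d*(z-o[2])/d[2]
def save(c,n,crop=None,s=1):
    im=c["img"][:,:,::-1]
    if crop: x,y,w,h=crop; im=im[y:y+h,x:x+w]
    cv2.imwrite("pics/"+n,cv2.resize(im,None,fx=s,fy=s,interpolation=cv2.INTER_CUBIC))
E
python3 - <<'E'
from h import *
s=monitor.read_state(); print(s["clock"],s["eef_pos"],s["eef_rot"],s["finger_gap"])
t=imaging.camera("top"); sd=imaging.camera("side")
for n,c in(("top",t),("side",sd)):
    save(c,n+"0.png"); R=c["view"][:3,:3]; print(n,-R.T@c["view"][:3,3],R[2],c["mtx"][0,0])
    for k in("chest","wheel_left","bolt_handle","shaker","brush","slip_stone","levigator"):
        print(k,[(np.round(r["rect"]).tolist(),round(r["p"],2)) for r in find_in(c,k)[:3]])
E
```

```text
0.0 [205.33290459 509.99915694 223.88814679] [-3.14049236e+00 -9.87434360e-05  2.75880738e+00] 94.29040594823095
top [ 503.00499012  -22.99075252 1558.51750315] [ 0.05345858  0.01708719 -0.99842386] 449.34046012523885
chest [([322.0, 189.0, 147.0, 106.0], 0.94)]
wheel_left [([307.0, 222.0, 14.0, 19.0], 0.47)]
bolt_handle [([327.0, 219.0, 92.0, 8.0], 0.71)]
shaker [([359.0, 156.0, 22.0, 25.0], 0.96)]
brush [([269.0, 166.0, 21.0, 50.0], 0.72), ([356.0, 158.0, 23.0, 23.0], 0.26)]
slip_stone []
levigator [([471.0, 206.0, 57.0, 57.0], 0.82), ([270.0, 166.0, 20.0, 49.0], 0.49)]
side [-347.75948834 1025.33996297 1092.47026916] [ 0.56028467 -0.61426481 -0.55566162] 413.6944286633893
chest [([303.0, 215.0, 98.0, 92.0], 0.69)]
wheel_left []
bolt_handle [([324.0, 171.0, 14.0, 24.0], 0.74)]
shaker [([323.0, 171.0, 10.0, 23.0], 0.75)]
brush [([281.0, 206.0, 36.0, 19.0], 0.58)]
slip_stone []
levigator []
```

Run:
```python
import cv2
a=cv2.imread("pics/top0.png");cv2.imwrite("pics/topc.png",cv2.resize(a[120:260,220:420],None,fx=4,fy=4,interpolation=cv2.INTER_CUBIC))
a=cv2.imread("pics/side0.png");cv2.imwrite("pics/sidec.png",cv2.resize(a[130:280,220:420],None,fx=4,fy=4,interpolation=cv2.INTER_CUBIC))
```

```text
(no output)
```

View pics/topc.png

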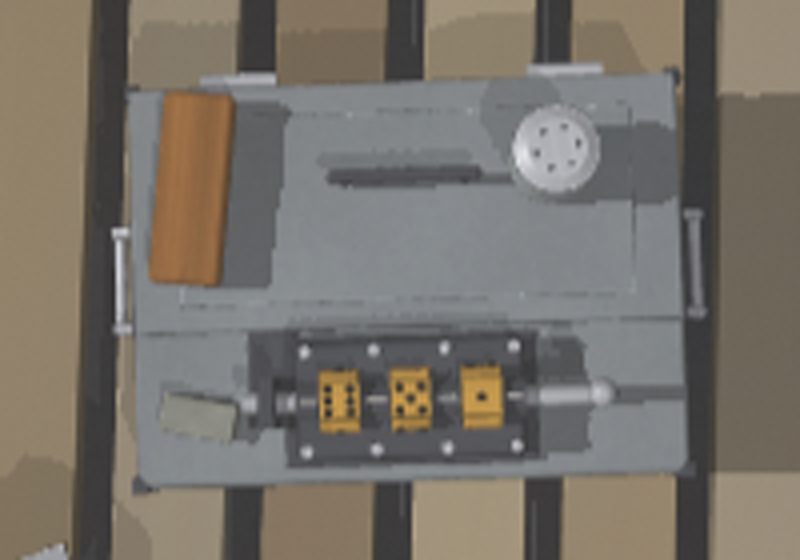

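View pics/sidec.png

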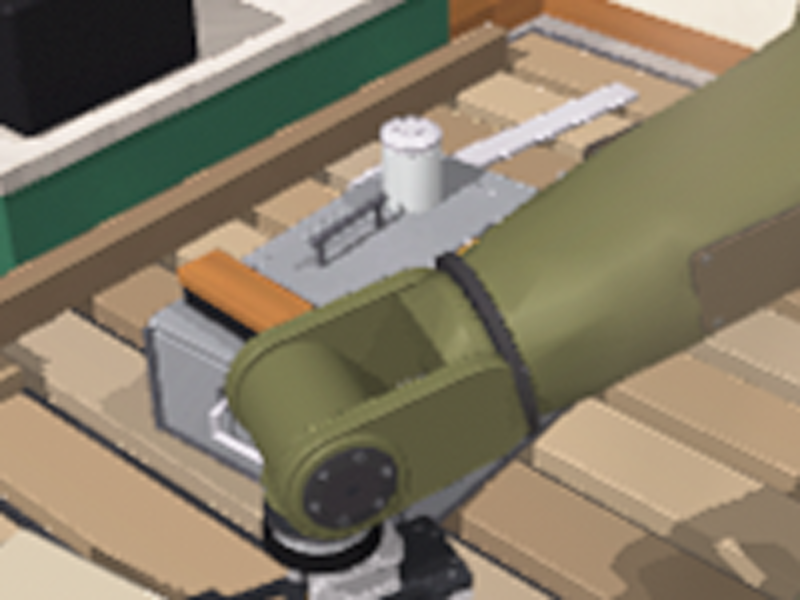

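The top view shows the code reading 6‑5‑1. The wheel tops are near crop (340,400), (411,398) and (482,396), and the handle ball is near (602,392). The arm hides the lock in the side view.

```bash
cat >> h.py <<'E'
def lock(c):
    s=np.array([(305,352),(374,350),(445,346),(514,345),(306,452),(377,450),(447,447),(517,445)])/4.+[220-.375,120-.375]
    P=np.array([onz(c,p,187) for p in s]); ctr=P.mean(0)
    d=(P[[0,1,4,5]].mean(0)-P[[2,3,6,7]].mean(0)); yaw=np.arctan2(-d[0],d[1]); return ctr,yaw,P
E
python3 - <<'E'
from h import *
c=imaging.camera("top"); ctr,yaw,P=lock(c); print(ctr,yaw,np.degrees(yaw)); print(P.round(0)[:,:2].tolist())
ex=np.array([np.cos(yaw),np.sin(yaw),0]);ey=np.array([-np.sin(yaw),np.cos(yaw),0])
b=onz(c,np.array([602,392])/4+[219.6,119.6],216); print("ball in lock frame",(b-ctr)@ex,(b-ctr)@ey)
f=[onz(c,np.array(p)/4+[219.6,119.6],130) for p in((138,487),(687,468))]
print("front corners",[(round((q-ctr)@ex),round((q-ctr)@ey)) for q in f])
for i,p in enumerate([(340,400),(411,398),(482,396)]):
    q=onz(c,np.array(p)/4+[219.6,119.6],200); print(((q-ctr)@ex).round(1),((q-ctr)@ey).round(1))
s=monitor.read_state(); from scipy.spatial.transform import Rotation as R
M=R.from_euler("xyz",s["eef_rot"]).as_matrix(); print(M.round(4).tolist(), s["eef_pos"], s["joints"])
d=np.append(ctr[:2],300)-s["eef_pos"]; print("shift in tool to lock ctr, tcp z300:",M.T@d, "turn deg (mod180)",np.degrees(np.arctan2(*(M.T@ey)[[1,0]]))-90)
yw=c["img"]; 
hub=lambda k: np.append((ctr+ey*k)[:2],172)
for k in(54,0,-54): print("hub",hub(k).round(1))
# wheel crop, big
x,y=proj(c,np.append(ctr[:2],200))[0]; save(c,"wheels0.png",(int(x)-32,int(y)-16,64,32),12)
E
```

```text
[511.52734885 -12.61137011 187.        ] 0.06296061028058801 3.607377244645675
[[545.0, 69.0], [548.0, 16.0], [552.0, -38.0], [554.0, -90.0], [469.0, 66.0], [472.0, 12.0], [475.0, -41.0], [478.0, -94.0]]
ball in lock frame -0.7603945057090101 -142.82342169196568
front corners [(-62, 219), (-63, -216)]
0.7 53.3
0.2 -0.3
-0.3 -53.9
[[-0.9276, 0.3735, 0.0001], [0.3735, 0.9276, 0.0], [-0.0001, 0.0, -1.0]] [205.46127666 510.175639   224.45434339] [ 1.12136915e+00  2.99884399e-01  1.52099953e+00 -5.14242184e-05
  1.32068226e+00 -6.66140068e-02]
shift in tool to lock ctr, tcp z300: [-479.18882617 -370.6254173   -75.52954774] turn deg (mod180) -25.540226982059153
hub [508.1  41.3 172. ]
hub [511.5 -12.6 172. ]
hub [514.9 -66.5 172. ]
```

View pics/wheels0.png

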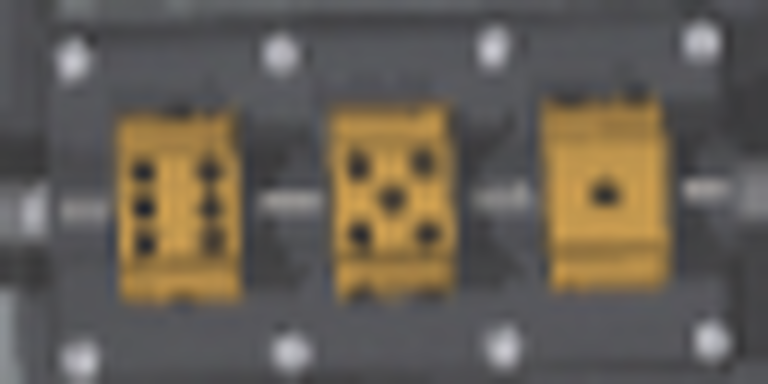

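Everything fits the given sizes: the ball is at −143, the wheels at ±54, the ledge front at −62. The wheels read 6, 5, 1 and each sits close to a flat, so the moves are left −2, middle −3, right −2, all rolled toward the robot.

```bash
cat >> h.py <<'E'
from scipy.spatial.transform import Rotation as Rot
C=np.array([511.5,-12.6]); YAW=.06296
EX=np.array([np.cos(YAW),np.sin(YAW),0]);EY=np.array([-np.sin(YAW),np.cos(YAW),0])
def go(x,y,z):
    s=monitor.read_state(); M=Rot.from_euler("xyz",s["eef_rot"]).as_matrix()
    t=np.append(C,0)+EX*x+EY*y; t[2]=z
    return (M.T@(t-s["eef_pos"])).round(1).tolist(), round(np.degrees(np.arctan2(*(M.T@EY)[[1,0]]))-90,2)
def where():
    s=monitor.read_state(); p=s["eef_pos"]-np.append(C,0)
    return s["clock"],(p@EX).round(1),(p@EY).round(1),p[2].round(1),s["wrist_force"].round(1).tolist(),s["finger_gap"]
E
python3 -c "
from h import *
print(go(50,54,270))"
```

```text
([-501.0, -300.3, -45.5], np.float64(-25.54))
```

>>> {"name": "arm_command", "arguments": {
  "steps": [
    [0,0,0,-46,0],
    [0,-60,-36,-46,-5],
    [0,-110,-66,-46,-10],
    [0,-160,-96,-46,-15],
    [0,-210,-126,-46,-20],
    [0,-260,-156,-46,-25.5],
    [0,-310,-186,-46,-25.5],
    [0,-360,-216,-46,-25.5],
    [0,-410,-246,-46,-25.5],
    [0,-460,-276,-46,-25.5],
    [0,-501,-300,-46,-25.5],
    [0,-501,-300,-46,-25.5],
    [0,-501,-300,-46,-25.5],
    [0,-501,-300,-46,-25.5],
    [0,-501,-300,-46,-25.5]
  ],
  "force": 30
}}

```text
clock: 2.72
eef_pos: [557.8, 45.5, 270.7]
eef_rot: [3.142, 0.0, -3.078]
wrist_force: [0.3, 0.9, 0.4]
finger_gap: 0.4
finger_force: 0.0
```

```bash
python3 -c "
from h import *
print(where(),go(50,54,270),monitor.read_state()['joints'].round(2))
c=imaging.camera('top');save(c,'t1.png',(250,130,140,105),5)"
```

```text
(2.725, np.float64(49.9), np.float64(55.1), np.float64(270.7), [0.3, 0.9, 0.4], 0.36718899397495675) ([-0.1, -1.1, 0.7], np.float64(0.03)) [ 0.02  0.29  1.43  0.    1.43 -1.62]
```

View pics/t1.png

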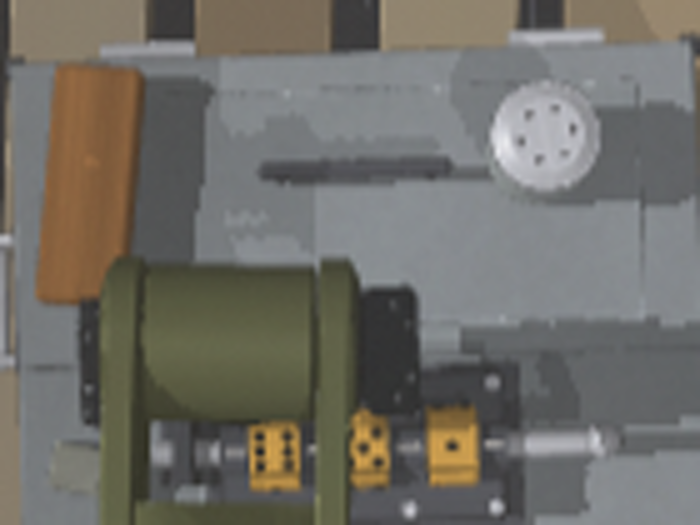

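The picture shows the wheels still at 6‑5‑1 and the arm clear of the lock. I'll do the first stroke on the left wheel.

>>> {"name": "arm_command", "arguments": {
  "steps": [
    [0,8,-1,28,0],
    [0,8,-1,55,0],
    [0,20,-1,55,0],
    [0,26,-1,52,0],
    [0,32,-1,49,0],
    [0,39,-1,47,0],
    [0,46,-1,47,0],
    [0,52,-1,47,0],
    [0,55,-1,47,0],
    [0,55,-1,47,0],
    [0,55,-1,20,0],
    [0,30,-1,15,0],
    [0,0,-1,0,0],
    [0,0,-1,0,0]
  ]
}}

```text
clock: 4.53
eef_pos: [559.3, 43.8, 270.5]
eef_rot: [-3.142, 0.0, -3.079]
wrist_force: [0.2, -0.3, -0.3]
finger_gap: 0.7
finger_force: 0.0
```

```bash
python3 -c "
from h import *
print(where())
c=imaging.camera('top');save(c,'t2.png',(288,206,66,32),10)"
```

```text
(4.525, np.float64(51.3), np.float64(53.3), np.float64(270.5), [0.2, -0.3, -0.3], 0.6771185380294702)
```

View pics/t2.png

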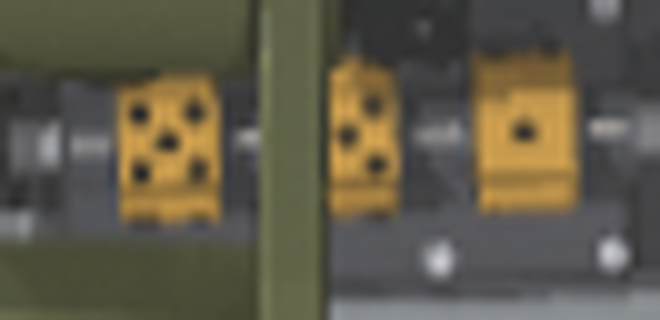

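The left wheel now shows five, centred at crop (168,140), so the stroke gives exactly one click. I'll repeat it and then move over to the middle wheel.

>>> {"name": "arm_command", "arguments": {
  "steps": [
    [0,8,0,28,0],
    [0,8,0,55,0],
    [0,20,0,55,0],
    [0,26,0,52,0],
    [0,32,0,49,0],
    [0,39,0,47,0],
    [0,46,0,47,0],
    [0,52,0,47,0],
    [0,55,0,47,0],
    [0,55,0,47,0],
    [0,55,0,20,0],
    [0,30,0,15,0],
    [0,0,0,0,0],
    [0,0,-54,0,0],
    [0,0,-54,0,0],
    [0,0,-54,0,0]
  ]
}}

```text
clock: 6.58
eef_pos: [561.5, -10.0, 270.2]
eef_rot: [3.141, -0.0, -3.08]
wrist_force: [-0.8, -0.4, 0.5]
finger_gap: 0.4
finger_force: 0.0
```

>>> {"name": "arm_command", "arguments": {
  "steps": [
    [0,8,0,28,0],
    [0,8,0,55,0],
    [0,20,0,55,0],
    [0,26,0,52,0],
    [0,32,0,49,0],
    [0,39,0,47,0],
    [0,46,0,47,0],
    [0,52,0,47,0],
    [0,55,0,47,0],
    [0,55,0,47,0],
    [0,55,0,20,0],
    [0,30,0,15,0],
    [0,0,0,0,0],
    [0,0,0,0,0]
  ]
}}

```text
clock: 8.32
eef_pos: [562.7, -10.1, 270.5]
eef_rot: [-3.142, 0.0, -3.079]
wrist_force: [-0.1, 0.0, -0.4]
finger_gap: 0.2
finger_force: 0.0
```

>>> {"name": "arm_command", "arguments": {
  "steps": [
    [0,8,0,28,0],
    [0,8,0,55,0],
    [0,20,0,55,0],
    [0,26,0,52,0],
    [0,32,0,49,0],
    [0,39,0,47,0],
    [0,46,0,47,0],
    [0,52,0,47,0],
    [0,55,0,47,0],
    [0,55,0,47,0],
    [0,55,0,20,0],
    [0,30,0,15,0],
    [0,0,0,0,0],
    [0,0,0,0,0]
  ]
}}

```text
clock: 10.07
eef_pos: [562.7, -10.1, 270.5]
eef_rot: [-3.142, 0.0, -3.079]
wrist_force: [-0.8, -0.7, 0.1]
finger_gap: 0.0
finger_force: 0.0
```

```bash
python3 -c "
from h import *
print(where())
c=imaging.camera('top');save(c,'t3.png',(288,206,66,32),10)"
```

```text
(10.075, np.float64(51.2), np.float64(-0.7), np.float64(270.5), [-0.8, -0.7, 0.1], 0.036995006788762705)
```

View pics/t3.png

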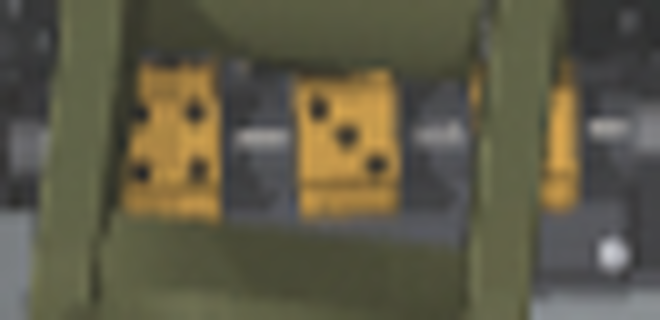

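The left wheel shows four and the middle one three. That leaves one more click on the middle wheel and two on the right.

>>> {"name": "arm_command", "arguments": {
  "steps": [
    [0,8,0,28,0],
    [0,8,0,55,0],
    [0,20,0,55,0],
    [0,26,0,52,0],
    [0,32,0,49,0],
    [0,39,0,47,0],
    [0,46,0,47,0],
    [0,52,0,47,0],
    [0,55,0,47,0],
    [0,55,0,47,0],
    [0,55,0,20,0],
    [0,30,0,15,0],
    [0,0,0,0,0],
    [0,0,-54,0,0],
    [0,0,-54,0,0],
    [0,0,-54,0,0]
  ]
}}

```text
clock: 12.12
eef_pos: [564.8, -63.8, 270.2]
eef_rot: [3.141, -0.001, -3.08]
wrist_force: [-0.6, -1.0, 0.2]
finger_gap: 0.2
finger_force: 0.0
```

>>> {"name": "arm_command", "arguments": {
  "steps": [
    [0,8,0,28,0],
    [0,8,0,55,0],
    [0,20,0,55,0],
    [0,26,0,52,0],
    [0,32,0,49,0],
    [0,39,0,47,0],
    [0,46,0,47,0],
    [0,52,0,47,0],
    [0,55,0,47,0],
    [0,55,0,47,0],
    [0,55,0,20,0],
    [0,30,0,15,0],
    [0,0,0,0,0],
    [0,0,0,0,0]
  ]
}}

```text
clock: 13.88
eef_pos: [566.0, -63.9, 270.5]
eef_rot: [-3.141, 0.001, -3.079]
wrist_force: [0.1, 1.5, -0.8]
finger_gap: 0.1
finger_force: 0.0
```

>>> {"name": "arm_command", "arguments": {
  "steps": [
    [0,8,0,28,0],
    [0,8,0,55,0],
    [0,20,0,55,0],
    [0,26,0,52,0],
    [0,32,0,49,0],
    [0,39,0,47,0],
    [0,46,0,47,0],
    [0,52,0,47,0],
    [0,55,0,47,0],
    [0,55,0,47,0],
    [0,55,0,20,0],
    [0,55,-58,0,0],
    [0,55,-58,0,0],
    [0,55,-58,0,0]
  ]
}}

```text
clock: 15.62
eef_pos: [513.5, -125.1, 269.9]
eef_rot: [3.141, -0.001, -3.08]
wrist_force: [0.3, 0.3, -0.6]
finger_gap: 0.4
finger_force: 0.0
```

```bash
python3 -c "
from h import *
print(where(),go(0,-111,270))
c=imaging.camera('top');save(c,'t4.png',(288,200,90,40),8)"
```

```text
(15.625, np.float64(-5.1), np.float64(-112.4), np.float64(269.9), [0.3, 0.3, -0.6], 0.4093705654217867) ([-5.1, 1.4, -0.1], np.float64(-0.07))
```

View pics/t4.png

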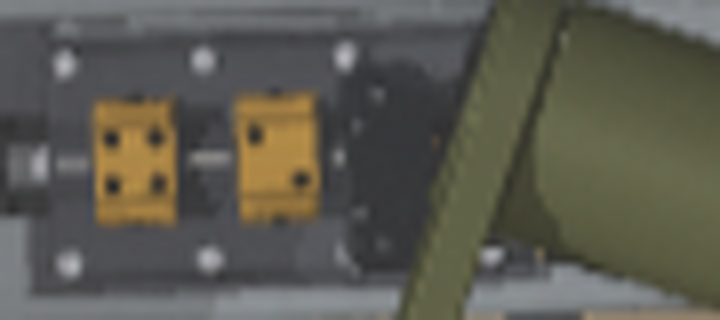

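The left wheel shows four and the middle shows two, but the gripper hides the right wheel. I'll step back to check it.

>>> {"name": "arm_command", "arguments": {
  "steps": [
    [0,-45,0,0,0],
    [0,-85,0,0,0],
    [0,-85,0,0,0],
    [0,-85,0,0,0]
  ]
}}

```text
clock: 16.18
eef_pos: [598.0, -119.3, 269.9]
eef_rot: [3.141, -0.001, -3.078]
wrist_force: [0.9, -0.5, -0.2]
finger_gap: 0.4
finger_force: 0.0
```

```bash
python3 -c "
from h import *
print(where(),go(0,-111,270))
c=imaging.camera('top');save(c,'t5.png',(288,200,90,40),8)"
```

```text
(16.175, np.float64(79.6), np.float64(-111.9), np.float64(269.9), [0.9, -0.5, -0.2], 0.37904261940956185) ([79.6, 0.9, 0.0], np.float64(0.02))
```

View pics/t5.png

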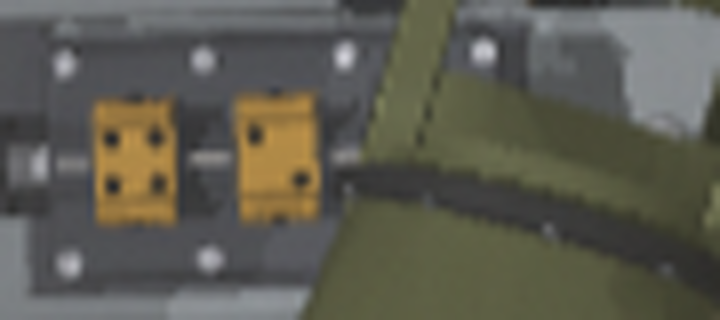

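The arm hides the right wheel here as well. Instead I'll ease the bolt past its 4 mm check with a small push and watch the force.

>>> {"name": "arm_command", "arguments": {
  "steps": [
    [0,45,1,0,0],
    [0,80,1,0,0],
    [0,80,1,0,0],
    [0,80,1,40,0],
    [0,80,1,63,0],
    [0,80,1,63,0],
    [0,80,-6,63,0],
    [0,80,-10,63,0],
    [0,80,-13,63,0],
    [0,80,-15,63,0],
    [0,80,-17,63,0],
    [0,80,-17,63,0]
  ]
}}

```text
clock: 17.73
eef_pos: [519.6, -142.2, 207.4]
eef_rot: [-3.141, -0.0, -3.079]
wrist_force: [-0.4, 0.9, 0.2]
finger_gap: -0.1
finger_force: 0.1
```

```bash
python3 -c "
from h import *
print(where(),go(0,-154,207))"
```

```text
(17.725, np.float64(-0.0), np.float64(-129.8), np.float64(207.4), [-0.4, 0.9, 0.2], -0.057482874449978114) ([-0.1, -24.2, 0.4], np.float64(-0.05))
```

The bolt has moved about 10 mm, well past the 4 mm check, with only light force, so the right wheel must be on the code too. I'll finish the draw slowly.

>>> {"name": "arm_command", "arguments": {
  "steps": [
    [0,0,-4,0,0],
    [0,0,-8,0,0],
    [0,0,-12,0,0],
    [0,0,-16,0,0],
    [0,0,-18,0,0],
    [0,0,-20,0,0],
    [0,0,-21,0,0],
    [0,0,-21,0,0]
  ]
}}

```text
clock: 18.73
eef_pos: [521.0, -163.0, 207.4]
eef_rot: [-3.141, -0.0, -3.079]
wrist_force: [-0.5, 1.2, -0.2]
finger_gap: 0.4
finger_force: 0.4
```

```bash
python3 -c "
from h import *
print(where())"
```

```text
(18.725, np.float64(-0.0), np.float64(-150.7), np.float64(207.4), [-0.5, 1.2, -0.2], 0.42944931963080135)
```

Not at the stop yet, so I'll press on in 1 mm steps until the force rises.

>>> {"name": "arm_command", "arguments": {
  "steps": [
    [0,0,-1,0,0],
    [0,0,-2,0,0],
    [0,0,-2.5,0,0],
    [0,0,-3,0,0],
    [0,0,-3,0,0]
  ]
}}

```text
clock: 19.35
eef_pos: [521.1, -165.8, 207.4]
eef_rot: [3.141, -0.0, -3.079]
wrist_force: [-1.2, 4.1, -0.5]
finger_gap: 0.1
finger_force: 1.8
```

>>> {"name": "arm_command", "arguments": {
  "steps": [
    [0,0,-1,0,0],
    [0,0,-2,0,0],
    [0,0,-2,0,0]
  ]
}}

```text
clock: 19.73
eef_pos: [521.2, -166.2, 207.4]
eef_rot: [3.138, -0.001, -3.078]
wrist_force: [-2.9, 16.7, 3.0]
finger_gap: 0.5
finger_force: 8.2
```

The bolt is against its stop: the force rose to 17 N with no further motion. I'll retreat left, then up and away, and take a last look.

>>> {"name": "arm_command", "arguments": {
  "steps": [
    [0,0,4,0,0],
    [0,0,16,0,0],
    [0,0,16,0,0],
    [0,0,16,-40,0],
    [0,0,16,-90,0],
    [0,0,16,-110,0],
    [0,40,0,-130,0],
    [0,90,-40,-130,0],
    [0,120,-90,-130,0],
    [0,120,-140,-130,0],
    [0,120,-190,-130,0],
    [0,120,-190,-130,0],
    [0,120,-190,-130,0]
  ]
}}

```text
clock: 21.35
eef_pos: [413.3, -364.7, 337.4]
eef_rot: [3.141, -0.0, -3.08]
wrist_force: [-0.1, 0.3, 0.4]
finger_gap: 0.7
finger_force: 0.0
```

```bash
python3 -c "
from h import *
print(where())
c=imaging.camera('top');save(c,'t6.png',(240,130,160,120),5)"
```

```text
(21.35, np.float64(-120.2), np.float64(-345.2), np.float64(337.4), [-0.1, 0.3, 0.4], 0.6769451696770732)
```

View pics/t6.png

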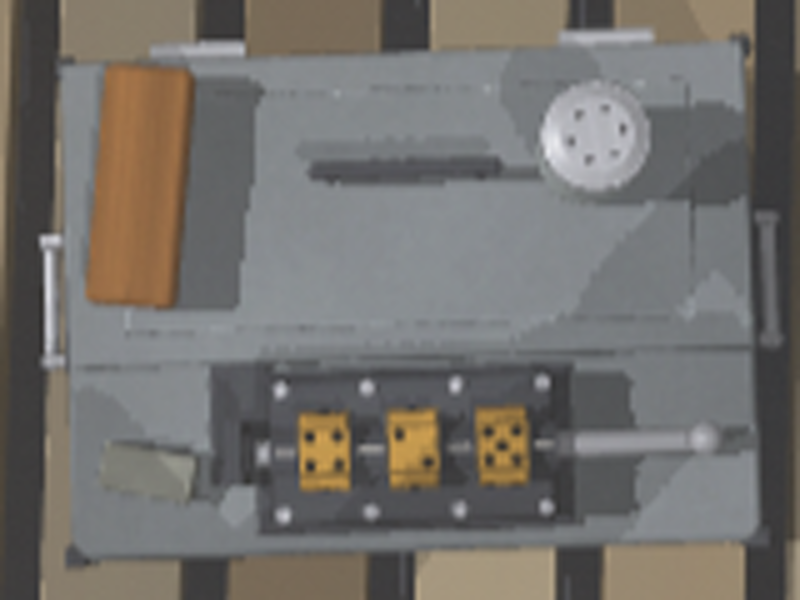

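The wheels read 4‑2‑5 at (325,452), (413,448) and (502,445). The ball is at (705,437), about 32 mm to the right of where it started, and the things on the chest haven't moved.

```bash
python3 -c "
from h import *
print(job.sign_off())"
```

```text
the job is handed in; nothing more can be done
None
```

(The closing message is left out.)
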